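# Let the moisture balance cover down

### The arm

A 7-joint arm with a two-finger parallel gripper is mounted at the origin on the work surface. World frame = base frame: x ahead of the robot, y to its left, z up, the work surface at z = 0. Lengths are in mm, angles in rad, forces in N, time in s.
With the tool pointing down it reaches from about 400 to 900 mm from the base axis. Payload 5.5 kg.
Tool frame: the origin (TCP) lies midway between the tips of the shut fingers; the grasp point (between the pads) lies 19 mm behind it; x points along the fingers, y is the direction in which the jaws open and shut, and the axes are right-handed (so a half turn about x gives the same grasp; the last joint's range is limited). The gripper opens to 85 mm and grips with 20 to 120 N. Pads are 22 mm wide; open, the fingers measure 114 mm over their backs; the gripper's body (76 mm by 85 mm) begins 54 mm behind the grasp point. The pads swing forward as they close: fully open they stand 13 mm farther back than shut.
Start: joints at [1.412, 0.501, -0.427, 1.55, 0.221, 1.138, -0.21], TCP at [266.144, -593.015, 231.31] pointing down, gripper open.
Joint ranges: [-2.88, 2.88], [-0.31, 2.03], [-1.54, 1.56], [0.2, 2.42], [-1.41, 4.55], [0.19, 2.02], [-2.57, 2.57]. Speed limits (rad/s): [2.57, 2.57, 3.14, 3.14, 3.14, 3.14, 3.14].

### API

Orientations are given as [roll, pitch, yaw] about the fixed x, y, z axes, in that order (R = Rz(yaw) Ry(pitch) Rx(roll)).
In Python, from station import telemetry, imaging, job, finder gives the robot as it stands.
- The arm moves only by the tool play_rows, never from a script. Its argument "motion" is a list of rows, each a list of 5 numbers: the gripper's target within -1 to 1 (shut at 1, half-way at 0, fully open at -1), then the shift along the tool's x, y, z in units of 25 mm (1.0 is 25 mm), then the turn about the tool's x in units of 6 degrees (1.0 is 6 degrees). In form: [[grip, dx, dy, dz, yaw], ...]. A call has 1 to 20 rows; each row is the pose to reach, as a shift and turn from the pose measured when the call began, along the tool's axes at that moment; what a row does not reach only later rows make up. A row lasts 1/10 s, in which the tool goes at most 50 mm and 8.59 degrees, less where a joint would pass 70% of its speed; a pose out of reach is approached as far as the arm can. A call with a gripper value outside its range is refused whole. The fingers move at their own pace and stop on an object; the grip force is fixed at half the most. Time passes only in rows, so rows that repeat a pose let the fingers close. It gives the time, the measured TCP pose, the force and the opening at its end, in the units of the state.
- telemetry.get_obs(): the state, without advancing time (a new reading comes with each control period).
- imaging.get_image(name): name is "scene" or "top" or "wrist"; returns a dict with "color" (384x512x3 uint8, red, green, blue), "z_map" (384x512 float32, mm along the optical axis (not along the pixel's ray), 0 where there is no reading), "camera_matrix" (3x3 intrinsics, pixels), "k1" (the pictures are not rectified: a ray, as slopes to the right and down, at radius r is drawn at 1 + k1 r^2 times it, then the intrinsics apply), "rvec" (rotation vector, rad) and "tvec" (3), from world to camera coordinates, as OpenCV has them. Camera axes: x right, y down, z forward; pixel columns grow to the right and rows downward; lengths in mm; the calibration is good to about 2 mm. A picture is of the moment at which its call begins.
- job.close_job(): hands the job in, once; it reports no verdict.
Trained networks look in a picture, given as the dict that the camera call returned (one of the last four; its "shot" number tells which), for a name from the list of things; names that differ only in an ending like _2 or _b are one class to them, and where a whole thing is asked for, a point or a joint stands for the part that bears it (a point fixed in the world has none). Each returns a list of dicts, best first, with "conf" (0 to 1); they miss things now and then, are a little off and sometimes report something else, mostly with a low value. They report only what shows in the picture. A call takes as long as a camera call.
- finder.search_frame(picture, target): "point" ([column, row] in pixels, amid what is visible of it).
The state is a dict: "t": time; "q": joint angles; "dq": joint speeds; "effort": joint torques, N m; "position": TCP position; "tcp_rot": TCP orientation; "wrist_force": force on the tool from outside, world axes, zero at the start; "moment": the same for the moment, N m; "grip_width": opening from 0.0 (shut) to 1.0 (fully open).
Only numpy, scipy, OpenCV 4.12 (cv2) and the standard library are available. Lean on these libraries where they do the work, as an engineer would, in place of code of your own. Each camera call takes 0.05 s, during which the arm holds its last target.

### The job

Close the cover of the moisture balance without gripping it: from behind, nudge the standing cover forward until it starts to fall, then catch it from underneath on a finger while it is still well open. Lower it slowly and gently on the finger until it is fully shut, with no knock at the bottom, and take the hand clear. Leave the sample dish in the chamber and the jar, cup and spatula on the bench where they are.

Things in the scene. Friction and masses are not known exactly. Their poses are not given: they have to be found in the camera images.
- balance: Light grey moisture balance, fixed, 330 deep x 210 wide, front to the robot's right. Origin: centre of its underside on the bench; x from its front to its back (roughly to the robot's left), y to the left for someone facing its front, z up. Chassis (x -50 to 165 mm): top at 72 mm. Ahead of it (x -166 to -50 mm) a dark sloping console, top 39 mm high at its front, 53 mm at its back.
- cover_hinge (a point): Middle of the cover's hinge pin, 130 mm behind the balance's origin and 82 mm up; the pin runs along the balance's y. Fixed to the balance, axes as the balance's.
- cover (a joint): White cover's angle, rad: 0 shut (level), 1.60 open against its stop, where it stands by its own weight. Mass 0.6 kg (+-15 %). Balances at 1.22 rad; below that it falls shut by itself, slowed only by a worn rotary damper (0.8 N m s/rad): slowly at first, about 2.4 to 3.3 s in all from 1.05 rad, reaching 0.6 to 0.8 rad/s at the bottom.
- grip_edge (a point): Front lower edge, middle, of the black grip flange (120 wide, 8 thick) on the cover's front wall: when shut 195 mm ahead of and 36 mm above the hinge pin (118 mm above the bench), standing out 25 mm with room for a finger beneath. Moves and turns with the cover (axes as the balance's when shut). Standing open it is the top, about 276 mm above the bench.
- dish: Round aluminium sample dish, 90 across, 8 high, with three brown chips, lying loose on the pan support in the chamber, 42 mm behind the balance's origin. Origin: centre of its underside, 78 mm above the bench.
- jar: Clear sample jar with white cap, 64 across, 85 high, standing on the bench beside or behind the balance. Origin: centre of its underside.
- cup: Steel cup, 72 across, 65 high, standing on the bench beside or behind the balance. Origin: centre of its underside.
- spatula: Spatula with a black handle, 170 long, lying on the bench in front of the balance. Origin: its underside, near the middle.
- cover_roof (a point): Middle of the white cover's outer (roof) face, 88 mm ahead of and 48 mm above the hinge pin when shut; moves and turns with the cover. The cover is a shallow hood, open below, 190 wide, walls and roof 5 thick: when shut it runs from 5 to 170 mm ahead of the pin and from 6 mm below to 48 mm above it. Standing open, this face looks to the balance's back.

How it is judged (in metres and radians):
On the way, in this order (a step that is already met when the one before it is completed fails the run):
1. the cover is tipped forward past its balance point (value of joint cover below 1.15 rad).
2. the falling cover is caught and carried on the fingers between 0.25 and 1.0 rad, slower than 0.35 rad/s, for 0.2 s (value of joint cover between 0.25 and 1 rad and contact force between the fingers and cover above 0.5 N and velocity of joint cover above -0.35 rad/s), for 0.2 s.
At the end, for the whole second after the job is handed in: The cover is fully shut (within 0.02 rad, 4 mm at the grip) and still, and the dish is within 6 mm of where it was (value of joint cover below 0.02 rad and velocity of joint cover between -0.05 and 0.05 rad/s and distance of dish from where it was at the start of the episode below 0.006 m); the robot touches nothing.
It fails at once if the cover knocks: it comes down the last centimetre (0.06 to 0.015 rad) faster than 0.5 rad/s (value of joint cover between 0.015 and 0.06 rad and velocity of joint cover below -0.5 rad/s).
It fails at once if the cover is gripped or forced (more than 30 N from the fingers) (contact force between the fingers and cover above 30 N).
It fails at once if the sample dish is disturbed (distance of dish from where it was at the start of the episode above 0.006 m).
It fails at once if the jar, cup or spatula is moved more than 15 mm (distance of any of jar, cup, spatula from where it was at the start of the episode above 0.015 m).
It also fails if it takes over 43 s, if anything falls off the work surface, if the arm or the gripper's body presses on something with over 40 N, if the wrist force passes 120 N, or if a joint passes its speed limit or range.

## Working session

There is one attempt and no reset: what is moved stays moved. The work goes in short steps, Python scripts to look and compute and a tool call to move; the robot and the scene stay as the last step left them, time stands still between calls to the robot, and variables do not carry over. Pictures are saved under pics/ and viewed, and the job is handed in when it is done.

Besides the shell and the picture viewer there is one more tool, called after "Emit:" as a command line: name --pt "numbers of a row" for each row, then --argument value for the rest. play_rows: Moves the arm, as the interface text tells. Its arguments: {"type":"object","properties":{"motion":{"type":"array","items":{"type":"array","items":{"type":"number"}}}},"required":["motion"]}

```bash
mkdir -p pics; cat > h.py <<'E'
import numpy as np, cv2
from station import telemetry, imaging, job, finder
from scipy.spatial.transform import Rotation as Ro
def snap(n,f):
    p=imaging.get_image(n); cv2.imwrite('pics/'+f,p['color'][:,:,::-1]); return p
def ray(p,uv):
    K=p['camera_matrix'];u=(uv[0]-K[0,2])/K[0,0];v=(uv[1]-K[1,2])/K[1,1]
    a,b=u,v
    for _ in range(20):
        s=1+p['k1']*(a*a+b*b);a,b=u/s,v/s
    return np.array([a,b,1.])
def w(p,uv,z=None,d=None):
    R=cv2.Rodrigues(np.array(p['rvec']))[0];t=np.array(p['tvec']).ravel()
    r=ray(p,uv);C=-R.T@t
    if z is not None:
        D=R.T@r; return C+D*(z-C[2])/D[2]
    if d is None:
        c,ro=int(round(uv[0])),int(round(uv[1])); q=p['z_map'][max(0,ro-1):ro+2,max(0,c-1):c+2]; q=q[q>0]; d=np.median(q) if len(q) else np.nan
    return R.T@(r*d-t)
def proj(p,X):
    R=cv2.Rodrigues(np.array(p['rvec']))[0];t=np.array(p['tvec']).ravel()
    c=R@np.array(X)+t;a=c[:2]/c[2];s=1+p['k1']*(a@a);K=p['camera_matrix']
    return [K[0,0]*a[0]*s+K[0,2],K[1,1]*a[1]*s+K[1,2]]
E
python3 - <<'E'
from h import *
print(telemetry.get_obs())
for n in ['scene','top','wrist']:
    p=snap(n,n+'1.png'); np.save(n+'1.npy',p,allow_pickle=True)
    for k in ['balance','cover_hinge','cover','grip_edge','dish','jar','cup','spatula','cover_roof']:
        try:
            for r in finder.search_frame(p,k)[:2]: print(n,k,np.round(r['point']),round(r['conf'],2),np.round(w(p,r['point'])))
        except Exception as e: print(k,e)
E
```

```text
{'t': 0.0, 'q': array([ 1.41217167,  0.50182221, -0.42676596,  1.55147639,  0.22077915,
        1.13826893, -0.21030082]), 'dq': array([ 1.58397008e-05, -1.07842628e-03,  5.77922789e-04,  1.14534156e-03,
        8.88588980e-05, -3.10927844e-04, -2.33404916e-04]), 'effort': array([-4.14042661e-04, -5.69514692e+01, -5.81649676e+00, -2.80932713e+01,
        1.06204746e-02,  1.20703806e-02,  1.00362931e-05]), 'position': array([ 265.7947233 , -592.40878539,  230.26219231]), 'tcp_rot': array([-1.60699376,  1.56887025,  1.95645193]), 'wrist_force': array([ 0.23957346,  0.3917398 , -0.225667  ]), 'moment': array([-0.00420061, -0.0005985 , -0.02703254]), 'grip_width': 0.9971686620866671}
scene balance [219. 189.] 0.2 [536. -76.  81.]
scene cover_hinge [238. 202.] 0.61 [578. -45.  71.]
scene cover [275. 139.] 0.94 [517.  48. 175.]
scene grip_edge [275. 137.] 0.93 [515.  49. 179.]
scene dish [220. 190.] 0.57 [537. -75.  81.]
scene jar [304. 179.] 0.7 [605.  84. 128.]
scene cup [250. 253.] 0.65 [673. -41.  17.]
scene cup [276. 140.] 0.62 [522.  49. 176.]
scene spatula [ 96. 250.] 0.86 [ 581. -341.    3.]
scene spatula [307. 180.] 0.57 [501. 138.  50.]
scene cover_roof [276. 140.] 0.62 [522.  49. 175.]
top balance [287. 199.] 0.79 [ 571. -121.   74.]
top cover_hinge [283. 197.] 0.66 [ 576. -112.   75.]
top cover [216. 213.] 0.9 [522.  35. 251.]
top grip_edge [215. 213.] 0.56 [521.  37. 251.]
top dish [266. 210.] 0.76 [544. -73.  80.]
top jar [183. 241.] 0.89 [468. 117.  87.]
top cup [254. 146.] 0.74 [711. -43.   5.]
top cup [283. 200.] 0.33 [ 567. -112.   80.]
top spatula [370. 200.] 0.98 [ 583. -339.    3.]
top spatula [181. 243.] 0.56 [463. 119.  87.]
top cover_roof [213. 215.] 0.68 [518.  40. 251.]
top cover_roof [370. 200.] 0.18 [ 581. -340.    2.]
```

View pics/scene1.png

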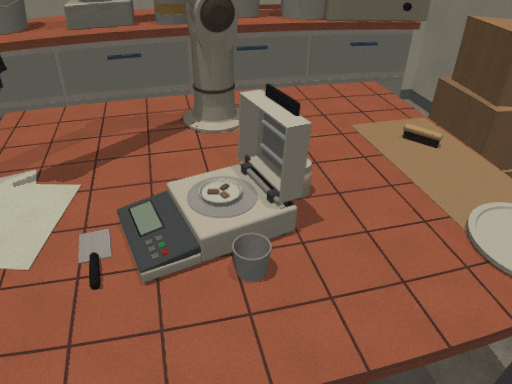

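View pics/top1.png

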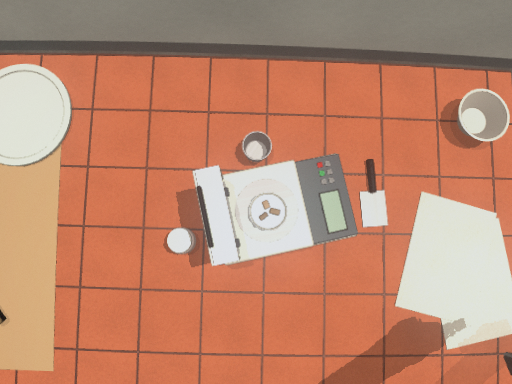

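View pics/wrist1.png

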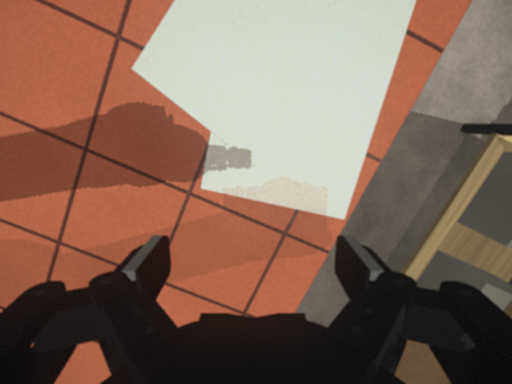

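The scene view shows the balance with its console toward world −y (display near px 147,217). The cover stands open with its black flange at the top (px 282,97). The top view shows the flange strip from (200,187) to (211,246), the dish at (266,210), the jar at (181,241) and the cup at (256,146). Next I'll fit the balance pose.

```bash
python3 - <<'E'
from h import *
p=np.load('top1.npy',allow_pickle=True).item()
H,W=p['z_map'].shape
P=np.full((H,W,3),np.nan)
for r in range(120,280):
    for c in range(160,380):
        if p['z_map'][r,c]>0: P[r,c]=w(p,(c,r),d=p['z_map'][r,c])
np.save('P.npy',P)
col=p['color'].astype(int); dark=col.sum(2)<120
z=P[:,:,2]
rr,cc=np.mgrid[:H,:W]
m=dark&(cc<225)&(cc>190)&(rr>175)&(rr<255)
pts=P[m]; print('flange n',m.sum(),'z pct',np.nanpercentile(pts[:,2],[5,25,50,75,95]))
q=np.array([w(p,(c,r),z=276) for r,c in zip(rr[m],cc[m])])
rect=cv2.minAreaRect(q[:,:2].astype(np.float32)); print('flange rect',rect); print(cv2.boxPoints(rect)); 
v=np.linalg.svd(q[:,:2]-q[:,:2].mean(0))[2][0];print('dir',v,np.degrees(np.arctan2(v[1],v[0])))
# chassis top
m=(z>64)&(z<82)&(cc>215)
from collections import Counter
q=P[m][:,:2].astype(np.float32); print(m.sum()); 
rect=cv2.minAreaRect(q);print('chassis',rect);print(cv2.boxPoints(rect))
mm=(z>25)&(z<95)&(cc>220)&(rr>150)
n,l,s,_=cv2.connectedComponentsWithStats(mm.astype(np.uint8)); k=1+np.argmax(s[1:,4]); q=P[l==k][:,:2].astype(np.float32); rect=cv2.minAreaRect(q);print('balance',rect);print(cv2.boxPoints(rect))
for n in range(195,245,4): print(n,np.round(P[215,n]),end=' ')
E
python3 -c "
import cv2;a=cv2.imread('pics/top1.png')[130:280,170:380];cv2.imwrite('pics/topc.png',cv2.resize(a,None,fx=3.8,fy=3.8,interpolation=2))"
```

```text
flange n 0 z pct nan
  return np.nanmean(a, axis, out=out, keepdims=keepdims)
Traceback (most recent call last):
IndexError: too many indices for array: array is 1-dimensional, but 2 were indexed
```

View pics/topc.png

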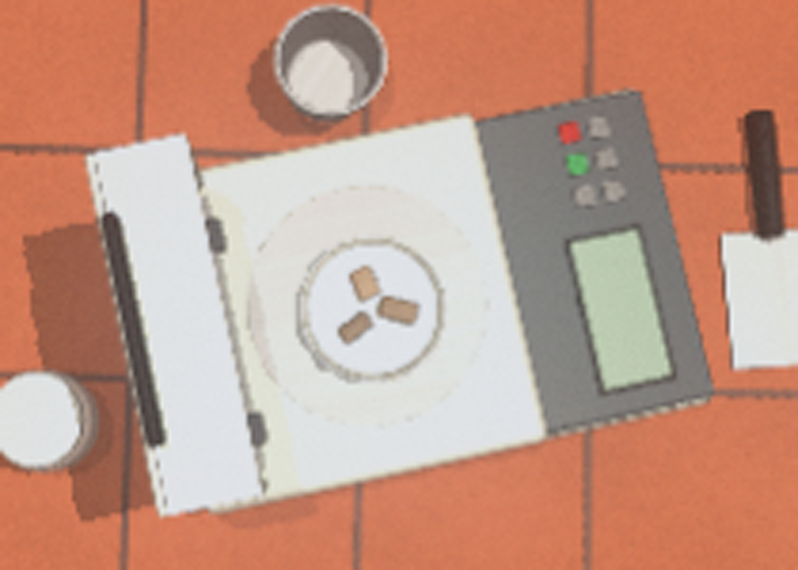

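The zoom shows the flange as a dark bar from crop (110,215) to (157,443), the console's front corners at (640,92) and (712,393), and two hinge lugs. I'll loosen the dark threshold.

```bash
cat > fit.py <<'E'
from h import *
p=np.load('top1.npy',allow_pickle=True).item()
P=np.load('P.npy');H,W=p['z_map'].shape
col=p['color'].astype(int); dark=col.sum(2)<230
z=P[:,:,2]
rr,cc=np.mgrid[:H,:W]
m=dark&(cc<213)&(cc>195)&(rr>183)&(rr<250)
pts=P[m]; print('flange n',m.sum(),'z pct',np.nanpercentile(pts[:,2],[5,25,50,75,95]))
q=np.array([w(p,(c,r),z=276) for r,c in zip(rr[m],cc[m])])
rect=cv2.minAreaRect(q[:,:2].astype(np.float32)); print('flange rect',rect,q.mean(0))
v=np.linalg.svd(q[:,:2]-q[:,:2].mean(0))[2][0];print('dir',v,np.degrees(np.arctan2(v[1],v[0])))
m=(z>66)&(z<80)&(cc>225)&(rr>150)
q=P[m][:,:2].astype(np.float32); print(m.sum(),np.median(z[m])); 
rect=cv2.minAreaRect(q);print('chassis',rect);print(np.round(cv2.boxPoints(rect)))
mm=(z>30)&(z<95)&(cc>240)&(rr>152)
n,l,s,_=cv2.connectedComponentsWithStats(mm.astype(np.uint8)); k=1+np.argmax(s[1:,4]); q=P[l==k][:,:2].astype(np.float32); rect=cv2.minAreaRect(q);print('balance',rect);print(np.round(cv2.boxPoints(rect)))
f=lambda a,b,zz:np.round(w(p,(170+a/3.8-.4,130+b/3.8-.4),z=zz),1)
print('console front corners',f(640,92,39),f(712,393,39))
print('chassis front corners',f(474,117,72),f(546,437,72))
print('dish centre',f(371,309,86))
print('flange ends',f(110,213,276),f(157,445,276))
E
python3 fit.py
```

```text
flange n 154 z pct [274.31803438 275.58157931 276.76498914 277.78714269 279.46498318]
flange rect ((513.4379272460938, 56.392520904541016), (116.15036010742188, 6.679687976837158), 13.651459693908691) [514.16839389  56.78103761 276.        ]
dir [-0.97121704 -0.23819628] -166.21989228828443
5623 73.36578501398135
chassis ((561.54052734375, -60.626258850097656), (253.0509796142578, 208.71429443359375), 11.35999870300293)
[[ 417.   17.]
 [ 458. -188.]
 [ 706. -138.]
 [ 665.   67.]]
balance ((559.0006713867188, -134.77627563476562), (210.72683715820312, 290.8620910644531), 13.589454650878906)
[[ 422.  -18.]
 [ 491. -301.]
 [ 696. -251.]
 [ 627.   31.]]
console front corners [ 690.5 -250.    39. ] [ 496.9 -296.3   39. ]
chassis front corners [ 664.2 -137.8   72. ] [ 466.6 -184.5   72. ]
dish centre [541.2 -74.7  86. ]
flange ends [570.5  69.3 276. ] [455.9  41.8 276. ]
```

```bash
cat > g.py <<'E'
from h import *
HN=np.array([523.5,12.8]); F=np.array([0.235,-0.972]); F/=np.linalg.norm(F); L=np.array([-F[1],F[0]])  # F forward(balance front), L along width
def st(v=1):
    o=telemetry.get_obs(); R=Ro.from_euler('xyz',o['tcp_rot']).as_matrix(); P=o['position']
    d=P[:2]-HN
    if v: print('t',round(o['t'],2),'u',round(d@F,1),'v',round(d@L,1),'z',round(P[2],1),'F',np.round(o['wrist_force'],1),'grip',round(o['grip_width'],2),'q',np.round(o['q'],2))
    return o,R
def delta(u,v,z):
    o,R=st(0); X=np.r_[HN+u*F+v*L,z]; return np.round(R.T@(X-o['position'])/25,3)
E
python3 - <<'E'
from g import *
o,R=st();print(np.round(R,3)); 
# yaw turn needed so tool y along +-L
for s in (1,-1):
    y=s*np.r_[L,0]; a=np.arctan2(y@R[:,2],y@R[:,1]); print(s,'turn deg',np.degrees(a),a/np.radians(6))
print(delta(-95,0,320),F,L)
for t in (1.6,1.1,1.05): print([ (z,round(s*np.cos(t)-48*np.sin(t),1),round(s)) for z in (235,240,250) for s in [(z-82-48*np.cos(t))/np.sin(t)]])
E
```

```text
t 1.5 u 528.4 v -392.5 z 231.3 F [ 0.5 -0.7 -0.1] grip 1.0 q [ 1.41  0.5  -0.43  1.55  0.22  1.14 -0.21]
[[ 0.     0.409 -0.912]
 [-0.    -0.912 -0.409]
 [-1.     0.    -0.   ]]
1 turn deg -79.4229096465036 -13.237151607750599
-1 turn deg 100.57709035349642 16.7628483922494
[ -3.547 -21.629 -20.011] [ 0.23499894 -0.97199563] [0.97199563 0.23499894]
[(235, np.float64(-52.5), 154), (240, np.float64(-52.6), 159), (250, np.float64(-52.9), 169)]
[(235, np.float64(24.0), 147), (240, np.float64(26.6), 153), (250, np.float64(31.6), 164)]
[(235, np.float64(32.4), 149), (240, np.float64(35.3), 155), (250, np.float64(41.0), 166)]
```

Emit:
play_rows --pt "1 -2 0 0 0" --pt "1 -3.5 0 0 0" --pt "1 -3.6 -1.4 -1.3 -1" --pt "1 -3.6 -2.8 -2.6 -2" --pt "1 -3.6 -4.2 -3.9 -3" --pt "1 -3.6 -5.6 -5.2 -4" --pt "1 -3.6 -7 -6.5 -5" --pt "1 -3.6 -8.4 -7.8 -6" --pt "1 -3.6 -9.8 -9.1 -7" --pt "1 -3.6 -11.2 -10.4 -8" --pt "1 -3.6 -12.6 -11.7 -9" --pt "1 -3.6 -14 -13 -10" --pt "1 -3.6 -15.4 -14.3 -11" --pt "1 -3.6 -16.8 -15.6 -12" --pt "1 -3.6 -18.2 -16.9 -13" --pt "1 -3.6 -19.6 -18.2 -13.24" --pt "1 -3.6 -21 -19.4 -13.24" --pt "1 -3.6 -21.63 -20 -13.24" --pt "1 -3.6 -21.63 -20 -13.24" --pt "1 -3.6 -21.63 -20 -13.24"

```text
t: 3.5
position: [500.7, 105.2, 321.2]
tcp_rot: [-1.451, 1.57, -2.783]
wrist_force: [-0.2, -0.3, -0.6]
grip_width: 0.0
```

```bash
python3 - <<'E'
from g import *
o,R=st();print(np.round(R,3))
y=np.r_[L,0];print(np.arctan2(y@R[:,2],y@R[:,1])/np.radians(6)); print(delta(-95,0,320))
snap('scene','s2.png');snap('top','t2.png')
E
```

```text
t 3.5 u -95.2 v -0.4 z 321.2 F [-0.2 -0.3 -0.6] grip 0.0 q [ 0.65  0.28 -1.08  1.77  0.26  1.25 -0.26]
[[-0.     0.972  0.237]
 [-0.     0.237 -0.972]
 [-1.    -0.001  0.   ]]
0.016682426228512473
[0.046 0.017 0.007]
```

View pics/s2.png

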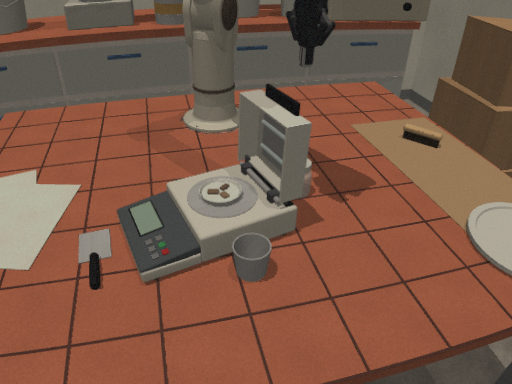

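Emit:
play_rows --pt "1 1.6 0 0 0" --pt "1 3.2 0 0 0" --pt "1 3.2 0 0.4 0" --pt "1 3.2 0 0.8 0" --pt "1 3.2 0 1.1 0" --pt "1 3.2 0 1.3 0" --pt "1 3.2 0 1.5 0" --pt "1 3.2 0 1.7 0" --pt "1 3.2 0 1.9 0" --pt "1 3.2 0 2.0 0" --pt "1 3.2 0 2.0 0"

```text
t: 4.7
position: [512.5, 53.8, 241.0]
tcp_rot: [-0.537, 1.569, -1.873]
wrist_force: [0.4, -0.1, 0.6]
grip_width: -0.002
```

```bash
python3 - <<'E'
from g import *
o,R=st()
snap('scene','s3.png')
p=snap('top','t3.png')
a=cv2.imread('pics/s3.png')[30:230,190:350];cv2.imwrite('pics/s3c.png',cv2.resize(a,None,fx=3,fy=3))
E
```

```text
t 4.7 u -42.4 v -1.0 z 241.0 F [ 0.4 -0.1  0.6] grip -0.0 q [ 0.67  0.38 -1.01  1.86  0.36  1.1  -0.24]
```

View pics/s3c.png

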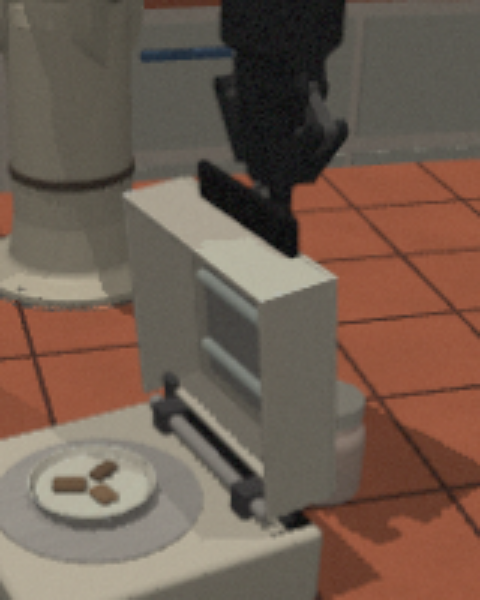

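```bash
cat >> g.py <<'E'
def flange(p,zr=(80,300)):
    """cover angle: fit depth cloud slice |v|<90 in balance frame, return u,z of cloud above 78"""
    z=p['z_map'];out=[]
    for r in range(120,290):
        for c in range(160,330):
            if z[r,c]>0:
                X=w(p,(c,r),d=z[r,c]);d=X[:2]-HN;u=d@F;v=d@L
                if abs(v)<100 and -80<u<230 and X[2]>90: out.append((u,v,X[2]))
    return np.array(out)
E
python3 - <<'E'
from g import *
for n in (1,):
    o=np.load('top1.npy',allow_pickle=True).item()
    a=flange(o); b=a[(abs(a[:,1])>65)&(abs(a[:,1])<92)]; b=b[b[:,2]>200]; print(len(b),b[:,0].min(),b[:,0].max(),b[:,2].mean())
p=imaging.get_image('top'); cv2.imwrite('pics/t4.png',cv2.resize(p['color'][150:270,170:300,::-1],None,fx=4,fy=4))
a=flange(p); b=a[(abs(a[:,1])>65)&(abs(a[:,1])<92)]; b=b[b[:,2]>200]; print(len(b),b[:,0].min(),b[:,0].max(),b[:,2].mean()); st()
E
```

```text
775 -52.082256152321264 3.084685433466337 252.13745019991973
2361 -73.88348146023165 21.950859120782578 664.9477526187336
t 4.85 u -43.1 v -1.2 z 240.9 F [0.8 1.2 0.5] grip -0.0 q [ 0.67  0.38 -1.01  1.86  0.36  1.1  -0.24]
```

View pics/t4.png

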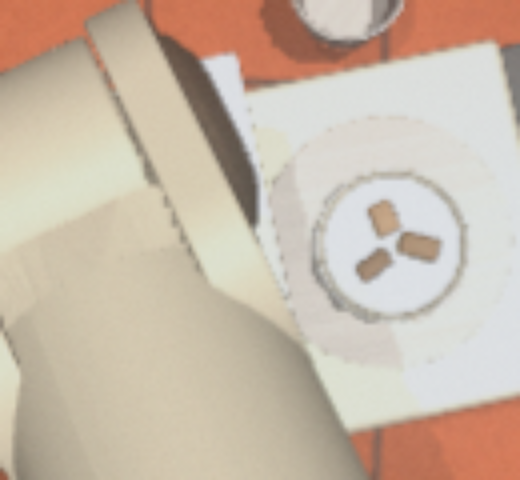

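Emit:
play_rows --pt "1 0 0 0.3 0" --pt "1 0 0 0.6 0" --pt "1 0 0 0.9 0" --pt "1 0 0 1.2 0" --pt "1 0 0 1.5 0" --pt "1 0 0 1.8 0" --pt "1 0 0 2.1 0" --pt "1 0 0 2.35 0" --pt "1 0 0 2.5 0" --pt "1 0 0 2.5 0" --pt "1 -1.4 0 2.5 0" --pt "1 -2.6 0 2.6 0" --pt "1 -2.6 0 4.0 0" --pt "1 -2.6 0 5.5 0" --pt "1 -2.4 0 6.8 0" --pt "1 -1.0 0 6.9 0" --pt "1 0.4 0 6.9 0" --pt "1 1.2 0 6.9 0" --pt "1 1.2 0 6.9 0"

```text
t: 6.75
position: [549.9, -113.5, 208.0]
tcp_rot: [-1.759, 1.564, -3.094]
wrist_force: [-0.4, -0.4, 0.6]
grip_width: -0.002
```

```bash
python3 - <<'E'
from g import *
o,R=st()
p=snap('scene','s5.png')
a=cv2.imread('pics/s5.png')[30:230,150:350];cv2.imwrite('pics/s5c.png',cv2.resize(a,None,fx=3,fy=3))
o,R=st()
E
```

```text
t 6.75 u 129.0 v -4.0 z 208.0 F [-0.4 -0.4  0.6] grip -0.0 q [ 0.86  0.5  -0.92  1.78  0.44  1.09  0.02]
t 6.8 u 129.1 v -2.5 z 210.0 F [-0.7 -0.4  0.7] grip -0.0 q [ 0.86  0.49 -0.92  1.78  0.44  1.09  0.02]
```

View pics/s5c.png

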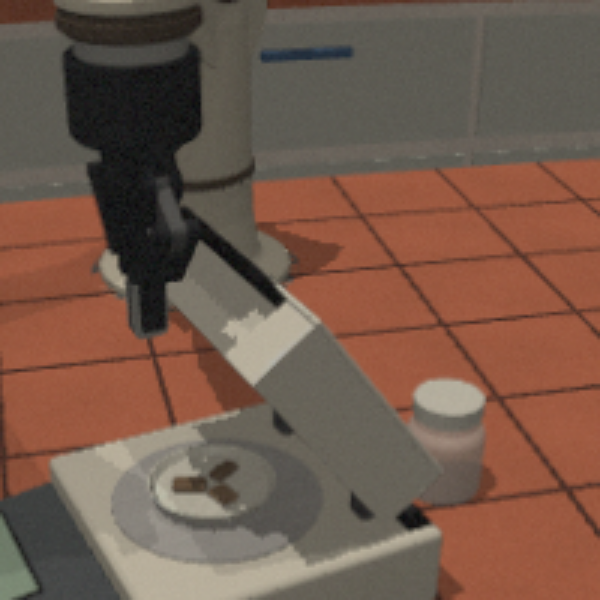

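Emit:
play_rows --pt "1 0 0 0 0" --pt "1 0 0 0 0" --pt "1 0 0 0 0" --pt "1 0 0 0 0" --pt "1 0 0 0 0" --pt "1 0 0 0 0" --pt "1 0 0 0 0" --pt "1 0 0 0 0"

```text
t: 7.6
position: [551.4, -113.6, 210.0]
tcp_rot: [-1.488, 1.567, -2.823]
wrist_force: [0.9, -0.4, -1.2]
grip_width: 0.002
```

```bash
python3 - <<'E'
from g import *
o,R=st()
p=snap('scene','s6.png')
a=cv2.imread('pics/s6.png')[30:230,150:350];cv2.imwrite('pics/s6c.png',cv2.resize(a,None,fx=3,fy=3))
o,R=st()
E
```

```text
t 7.6 u 129.5 v -2.6 z 210.0 F [ 0.9 -0.4 -1.2] grip 0.0 q [ 0.86  0.49 -0.92  1.78  0.44  1.09  0.02]
t 7.65 u 129.4 v -2.5 z 210.0 F [ 0.5 -1.3  0.4] grip -0.0 q [ 0.86  0.49 -0.92  1.78  0.44  1.09  0.02]
```

View pics/s6c.png

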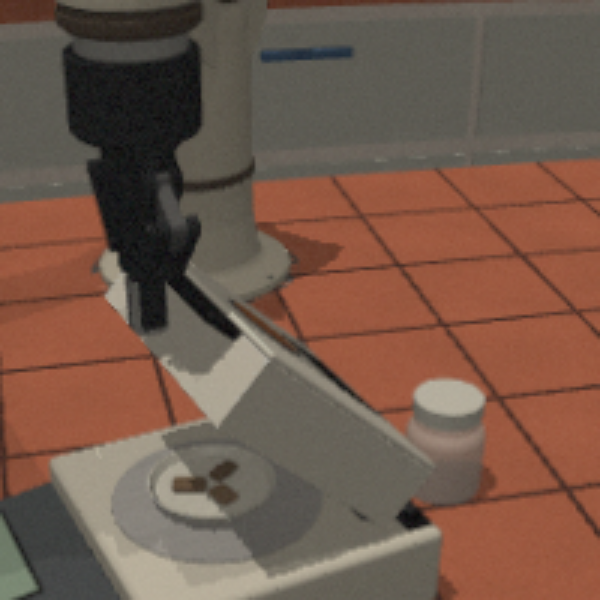

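Emit:
play_rows --pt "1 0 0 0 0" --pt "1 0 0 0 0" --pt "1 0 0 0 0" --pt "1 0 0 0 0"

```text
t: 8.05
position: [551.4, -113.7, 209.9]
tcp_rot: [-1.499, 1.567, -2.834]
wrist_force: [1.1, -1.1, -0.2]
grip_width: 0.001
```

```bash
python3 - <<'E'
from g import *
o,R=st()
p=snap('scene','s7.png');a=imaging.get_image('top')
o,R=st()
q=cv2.imread('pics/s7.png')[30:230,150:350];cv2.imwrite('pics/s7c.png',cv2.resize(q,None,fx=3,fy=3))
q=np.load('top1.npy',allow_pickle=True)
print(np.abs(p['color'].astype(int)-cv2.imread('pics/s6.png')[:,:,::-1]).mean())
# theta from scene: project predicted cover corners
for th in (.6,.65,.7,.75,.8,.85):
    c,s=np.cos(th),np.sin(th)
    r=[]
    for sx,h,v in ((170,48,95),(170,-6,95),(170,48,-95)):
        X=np.r_[HN+(sx*c-h*s)*F+v*L,82+sx*s+h*c]; r.append(np.round((np.array(proj(p,X))-[150,30])*3))
    print(th,r)
E
```

```text
t 8.05 u 129.5 v -2.6 z 209.9 F [ 1.1 -1.1 -0.2] grip 0.0 q [ 0.86  0.49 -0.92  1.78  0.44  1.09  0.02]
t 8.15 u 129.5 v -2.6 z 209.9 F [ 0.8 -0.8 -1.7] grip -0.0 q [ 0.86  0.49 -0.92  1.78  0.44  1.09  0.02]
1.9306793212890625
0.6 [array([235., 382.]), array([188., 462.]), array([118., 258.])]
0.65 [array([246., 371.]), array([195., 449.]), array([127., 249.])]
0.7 [array([257., 360.]), array([203., 437.]), array([136., 240.])]
0.75 [array([269., 350.]), array([211., 425.]), array([146., 231.])]
0.8 [array([281., 340.]), array([220., 413.]), array([156., 223.])]
0.85 [array([294., 331.]), array([229., 402.]), array([167., 216.])]
```

View pics/s7c.png

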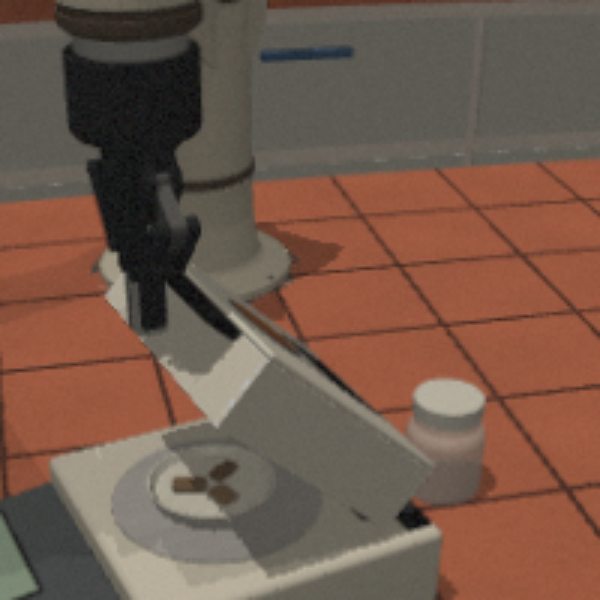

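Emit:
play_rows --pt "1 0.06 0 0.1 0" --pt "1 0.12 0 0.2 0" --pt "1 0.18 0 0.3 0" --pt "1 0.25 0 0.4 0" --pt "1 0.32 0 0.5 0" --pt "1 0.4 0 0.62 0" --pt "1 0.48 0 0.7 0" --pt "1 0.56 0 0.78 0" --pt "1 0.64 0 0.86 0" --pt "1 0.72 0 0.94 0" --pt "1 0.82 0 1.06 0" --pt "1 0.92 0 1.18 0" --pt "1 0.99 0 1.25 0" --pt "1 1.06 0 1.32 0" --pt "1 1.13 0 1.39 0" --pt "1 1.2 0 1.46 0" --pt "1 1.28 0 1.53 0" --pt "1 1.36 0 1.6 0" --pt "1 1.44 0 1.68 0" --pt "1 1.44 0 1.68 0"

```text
t: 10.15
position: [561.1, -155.1, 173.6]
tcp_rot: [-1.472, 1.567, -2.808]
wrist_force: [0.7, -1.8, -1.3]
grip_width: -0.0
```

```bash
cat >> g.py <<'E'
def corners(p,ths,x0=150,y0=30,k=3):
  for th in ths:
    c,s=np.cos(th),np.sin(th)
    r=[]
    for sx,h,v in ((170,48,95),(170,-6,95),(170,48,-95)):
        X=np.r_[HN+(sx*c-h*s)*F+v*L,82+sx*s+h*c]; r.append(np.round((np.array(proj(p,X))-[x0,y0])*k))
    print(th,r)
E
python3 - <<'E'
from g import *
o,R=st()
p=snap('scene','s8.png')
o,R=st();print(np.round(R,3)[:,1:])
q=cv2.imread('pics/s8.png')[70:270,130:330];cv2.imwrite('pics/s8c.png',cv2.resize(q,None,fx=3,fy=3))
corners(p,(.35,.4,.45,.5,.55),130,70)
E
```

```text
t 10.15 u 172.1 v -3.0 z 173.6 F [ 0.7 -1.8 -1.3] grip -0.0 q [ 0.87  0.57 -0.88  1.77  0.5   1.05  0.05]
t 10.2 u 171.9 v -2.9 z 173.8 F [ 0.3 -1.5 -0.5] grip -0.0 q [ 0.87  0.57 -0.88  1.77  0.5   1.05  0.05]
[[ 0.972  0.233]
 [ 0.233 -0.972]
 [-0.004  0.   ]]
0.35 [array([248., 323.]), array([223., 404.]), array([140., 189.])]
0.4 [array([256., 311.]), array([226., 391.]), array([147., 178.])]
0.45 [array([265., 298.]), array([231., 379.]), array([154., 168.])]
0.5 [array([274., 286.]), array([236., 366.]), array([162., 158.])]
0.55 [array([284., 274.]), array([242., 354.]), array([170., 148.])]
```

View pics/s8c.png

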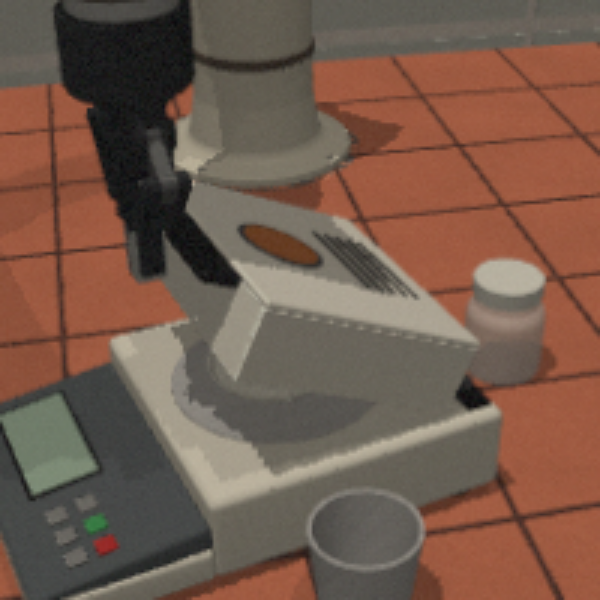

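Emit:
play_rows --pt "1 0.08 0 0.06 0" --pt "1 0.16 0 0.12 0" --pt "1 0.24 0 0.18 0" --pt "1 0.31 0 0.23 0" --pt "1 0.38 0 0.28 0" --pt "1 0.46 0 0.34 0" --pt "1 0.54 0 0.39 0" --pt "1 0.62 0 0.44 0" --pt "1 0.7 0 0.49 0" --pt "1 0.78 0 0.54 0" --pt "1 0.86 0 0.59 0" --pt "1 0.94 0 0.63 0" --pt "1 1.02 0 0.67 0" --pt "1 1.1 0 0.71 0" --pt "1 1.18 0 0.76 0" --pt "1 1.26 0 0.8 0" --pt "1 1.34 0 0.84 0" --pt "1 1.42 0 0.88 0" --pt "1 1.5 0 0.92 0" --pt "1 1.5 0 0.92 0"

```text
t: 12.2
position: [566.2, -177.8, 135.9]
tcp_rot: [-1.474, 1.566, -2.81]
wrist_force: [0.3, -1.3, -1.5]
grip_width: 0.001
```

```bash
python3 - <<'E'
from g import *
o,R=st()
p=snap('scene','s9.png')
o,R=st()
q=cv2.imread('pics/s9.png')[70:270,130:330];cv2.imwrite('pics/s9c.png',cv2.resize(q,None,fx=3,fy=3))
corners(p,(0,.1,.15,.2,.25,.3),130,70)
E
```

```text
t 12.2 u 195.2 v -3.3 z 135.9 F [ 0.3 -1.3 -1.5] grip 0.0 q [ 0.87  0.63 -0.84  1.77  0.55  1.    0.06]
t 12.25 u 195.2 v -3.3 z 136.1 F [ 0.4 -2.6 -1.5] grip 0.0 q [ 0.87  0.63 -0.84  1.77  0.55  1.    0.06]
0 [array([210., 414.]), array([216., 483.]), array([112., 267.])]
0.1 [array([217., 388.]), array([214., 462.]), array([117., 245.])]
0.15 [array([222., 375.]), array([215., 451.]), array([120., 234.])]
0.2 [array([227., 362.]), array([216., 439.]), array([125., 222.])]
0.25 [array([233., 349.]), array([217., 428.]), array([129., 211.])]
0.3 [array([240., 336.]), array([219., 416.]), array([135., 200.])]
```

View pics/s9c.png

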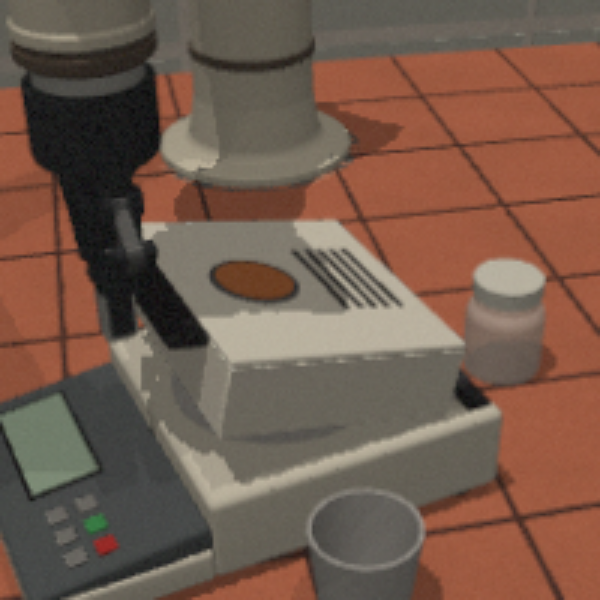

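Emit:
play_rows --pt "1 0.035 0 0.015 0" --pt "1 0.07 0 0.03 0" --pt "1 0.105 0 0.045 0" --pt "1 0.14 0 0.06 0" --pt "1 0.18 0 0.075 0" --pt "1 0.215 0 0.09 0" --pt "1 0.25 0 0.105 0" --pt "1 0.285 0 0.12 0" --pt "1 0.32 0 0.132 0" --pt "1 0.355 0 0.145 0" --pt "1 0.39 0 0.158 0" --pt "1 0.425 0 0.17 0" --pt "1 0.46 0 0.183 0" --pt "1 0.5 0 0.196 0" --pt "1 0.535 0 0.21 0" --pt "1 0.57 0 0.223 0" --pt "1 0.605 0 0.236 0" --pt "1 0.64 0 0.25 0" --pt "1 0.64 0 0.25 0"

```text
t: 14.15
position: [567.5, -183.9, 119.9]
tcp_rot: [-1.477, 1.566, -2.813]
wrist_force: [0.6, -2.5, -2.4]
grip_width: -0.005
```

```bash
python3 - <<'E'
from g import *
o,R=st()
p=snap('scene','s10.png')
o,R=st()
q=cv2.imread('pics/s10.png')[70:270,130:330];cv2.imwrite('pics/s10c.png',cv2.resize(q,None,fx=3,fy=3))
E
```

```text
t 14.15 u 201.5 v -3.5 z 119.9 F [ 0.6 -2.5 -2.4] grip -0.01 q [ 0.86  0.65 -0.82  1.77  0.57  0.98  0.05]
t 14.2 u 201.6 v -3.5 z 120.0 F [ 0.9 -3.  -2. ] grip -0.0 q [ 0.87  0.65 -0.82  1.77  0.57  0.98  0.05]
```

View pics/s10c.png

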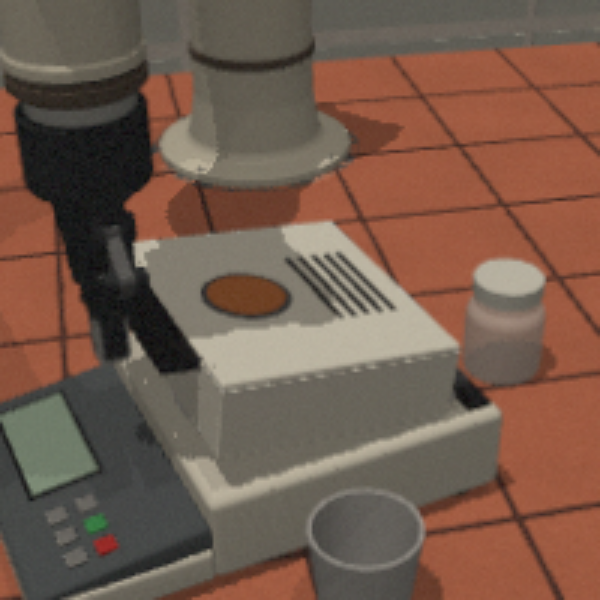

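Emit:
play_rows --pt "1 0.03 0 0.01 0" --pt "1 0.06 0 0.02 0" --pt "1 0.09 0 0.03 0" --pt "1 0.12 0 0.04 0" --pt "1 0.15 0 0.05 0" --pt "1 0.18 0 0.06 0" --pt "1 0.21 0 0.07 0" --pt "1 0.24 0 0.08 0" --pt "1 0.27 0 0.09 0" --pt "1 0.3 0 0.1 0" --pt "1 0.33 0 0.11 0" --pt "1 0.36 0 0.12 0" --pt "1 0.38 0 0.13 0" --pt "1 0.41 0 0.14 0" --pt "1 0.44 0 0.15 0" --pt "1 0.47 0 0.16 0" --pt "1 0.5 0 0.17 0" --pt "1 0.52 0 0.18 0" --pt "1 0.54 0 0.19 0" --pt "1 0.56 0 0.2 0"

```text
t: 16.2
position: [568.6, -188.8, 105.9]
tcp_rot: [-1.462, 1.566, -2.798]
wrist_force: [0.9, -1.7, -2.0]
grip_width: 0.0
```

```bash
python3 - <<'E'
from g import *
o,R=st()
p=snap('scene','s11.png')
o,R=st()
q=cv2.imread('pics/s11.png')[70:270,130:330];cv2.imwrite('pics/s11c.png',cv2.resize(q,None,fx=3,fy=3))
corners(p,(0,.025,.05),130,70)
E
```

```text
t 16.2 u 206.5 v -3.5 z 105.9 F [ 0.9 -1.7 -2. ] grip 0.0 q [ 0.86  0.67 -0.8   1.77  0.58  0.96  0.05]
t 16.25 u 206.6 v -3.6 z 105.9 F [ 1.1 -2.9 -1.3] grip 0.0 q [ 0.86  0.67 -0.8   1.77  0.58  0.96  0.05]
0 [array([210., 414.]), array([216., 483.]), array([112., 267.])]
0.025 [array([211., 407.]), array([215., 478.]), array([113., 262.])]
0.05 [array([213., 401.]), array([215., 473.]), array([114., 256.])]
```

View pics/s11c.png

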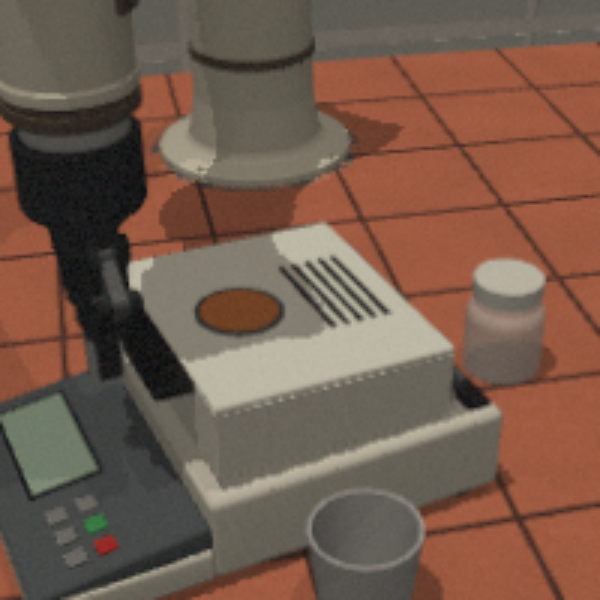

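Emit:
play_rows --pt "1 0.01 0 0.01 0" --pt "1 0.02 0 0.02 0" --pt "1 0.03 0 0.03 0" --pt "1 0.04 0 0.04 0" --pt "1 0.05 0 0.05 0" --pt "1 0.06 0 0.06 0" --pt "1 0.07 0 0.07 0" --pt "1 0.08 0 0.08 0" --pt "1 0.08 0 0.09 0" --pt "1 0.08 0 0.1 0" --pt "1 0.08 0 0.11 0" --pt "1 0.08 0 0.12 0" --pt "1 0.08 0 0.13 0" --pt "1 0.08 0 0.14 0" --pt "1 0.08 0 0.15 0" --pt "1 0.08 0 0.16 0" --pt "1 0.08 0 0.17 0" --pt "1 0.08 0 0.18 0" --pt "1 0.08 0 0.19 0" --pt "1 0.08 0 0.2 0"

```text
t: 18.25
position: [569.7, -193.7, 103.9]
tcp_rot: [-1.476, 1.566, -2.812]
wrist_force: [-0.0, -0.7, 0.2]
grip_width: -0.002
```

```bash
python3 - <<'E'
from g import *
o,R=st()
p=snap('scene','s12.png')
o,R=st()
q=cv2.imread('pics/s12.png')[70:270,130:330];cv2.imwrite('pics/s12c.png',cv2.resize(q,None,fx=3,fy=3))
E
```

```text
t 18.25 u 211.6 v -3.6 z 103.9 F [-0.  -0.7  0.2] grip -0.0 q [ 0.86  0.68 -0.8   1.76  0.59  0.96  0.06]
t 18.3 u 211.7 v -3.6 z 103.9 F [-0.1 -0.5  0.1] grip 0.0 q [ 0.86  0.68 -0.8   1.76  0.59  0.96  0.06]
```

View pics/s12c.png

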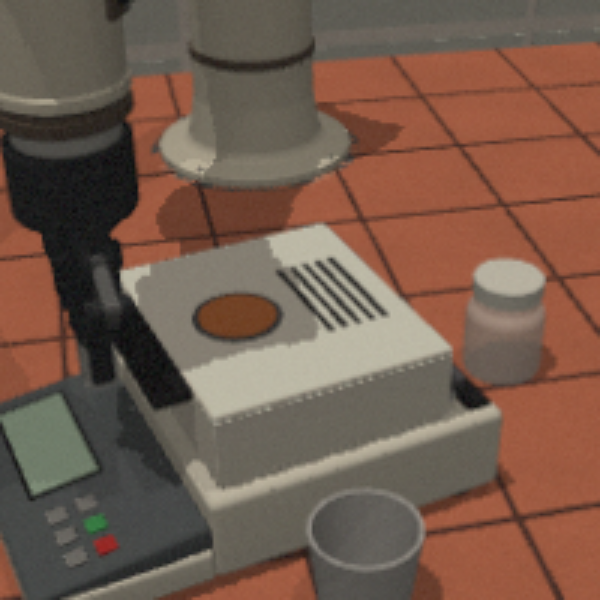

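The cover corner is at crop (210,414), which matches the shut model, and the wrist force is about zero. I'll back the hand away horizontally, then raise it.

Emit:
play_rows --pt "1 0 0 0.2 0" --pt "1 0 0 0.6 0" --pt "1 0 0 1.2 0" --pt "1 0 0 1.8 0" --pt "1 0 0 2.4 0" --pt "1 0 0 2.4 0" --pt "1 -1.2 0 2.4 0" --pt "1 -2.4 0 2.6 0" --pt "1 -3.6 0 3.2 0" --pt "1 -4.8 0 4 0" --pt "1 -6 0 5 0" --pt "1 -6 0 5 0" --pt "1 -6 0 5 0" --pt "1 -6 0 5 0"

```text
t: 19.7
position: [598.8, -313.6, 252.7]
tcp_rot: [-1.803, 1.564, -3.138]
wrist_force: [-0.4, -0.2, 0.5]
grip_width: -0.001
```

```bash
python3 - <<'E'
from g import *
o,R=st()
p=snap('scene','s13.png')
q=cv2.imread('pics/s13.png')[70:270,130:330];cv2.imwrite('pics/s13c.png',cv2.resize(q,None,fx=3,fy=3))
t=snap('top','t13.png')
for k in ['jar','cup','spatula','grip_edge']:
    for r in finder.search_frame(t,k)[:1]: print(k,np.round(r['point']),round(r['conf'],2),np.round(w(t,r['point'])))
for k in ['grip_edge']:
    for r in finder.search_frame(p,k)[:1]: print(k,np.round(r['point']),np.round(w(p,r['point'])))
# roof depth fit
z=p['z_map'];out=[]
for r in range(150,220):
  for c in range(160,290):
    if z[r,c]>0:
      X=w(p,(c,r),d=z[r,c]);d=X[:2]-HN
      u,v=d@F,d@L
      if 15<u<160 and abs(v)<85 and X[2]>110: out.append((u,v,X[2]))
a=np.array(out);s=np.linalg.lstsq(np.c_[a[:,:2],np.ones(len(a))],a[:,2],rcond=None)[0];print(len(a),s)
E
```

```text
t 19.7 u 335.0 v -3.5 z 252.7 F [-0.4 -0.2  0.5] grip -0.0 q [ 0.99  0.64 -0.85  1.44  0.49  1.29  0.33]
jar [180. 241.] 0.82 [467. 124.  86.]
cup [259. 145.] 0.61 [714. -55.   4.]
spatula [372. 200.] 0.72 [ 582. -344.    4.]
grip_edge [272. 208.] 0.59 [545. -83. 132.]
grip_edge [204. 212.] [ 657. -124.  121.]
3213 [ 9.45053155e-04 -1.04787037e-03  1.28975417e+02]
```

View pics/s13c.png

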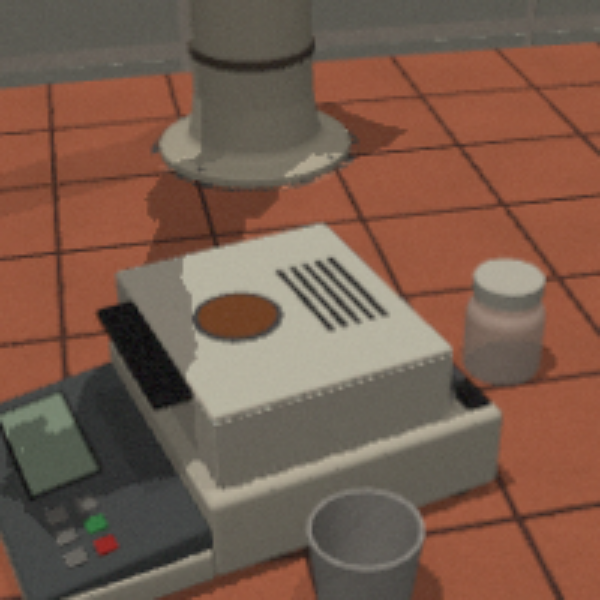

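View pics/t13.png

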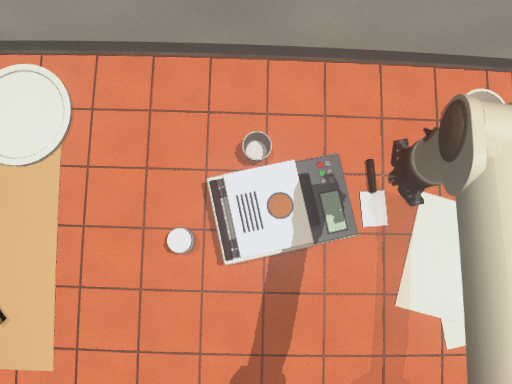

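The roof fits as level (slope 0.001 rad, height 129–130 mm against a nominal 130), and the hand is clear. The jar, cup and spatula are where they started. Handing in.

```bash
python3 -c "
from station import job
print(job.close_job())"
```

```text
the job is handed in; nothing more can be done
None
```

The cover is shut, the hand is clear and the job is handed in at about 20 s of the 43 s allowed. The system reports no verdict, so the checks below are my own.

**What I did:** With the fingers shut, I nudged the cover from behind until it began to fall. I then hopped the hand over the top and caught the front edge of the flange at about 0.75 rad, where it came to rest on the finger. From there I lowered it in slow stages, about 0.15 rad/s at first and about 0.06 rad/s near the bottom. The tool can only point straight down, so the finger held the flange's front edge from the front rather than from directly beneath.

**Last checks:**
- **Cover:** the roof measured level to about 0.001 rad and 129 mm high, against a nominal 130 mm. It looked shut in the pictures.
- **Forces:** the wrist force read only about 4 N at most while carrying the cover, and about zero once it was shut and the hand clear.
- **Hand:** clear of everything, about 250 mm up and in front of the balance.
- **Jar, cup and spatula:** they look unmoved in the top picture. The network's points on them shifted by up to 12 mm (cup), which I put down to its own scatter, since the hand never went near them.
- **Dish:** it is hidden under the shut cover, so I could not check it at the end. The hand never entered the chamber, and the dish was undisturbed when last visible.

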